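# Turn the tea carousel to the square tin and scan it

### The arm

A 6-joint arm with a two-finger parallel gripper is mounted at the origin on the work surface. World frame = base frame: x ahead of the robot, y to its left, z up, the work surface at z = 0. Lengths are in m, angles in degrees, forces in N, time in s.
With the tool pointing down it reaches from about 0.4 to 0.825 m from the base axis. Payload 7 kg.
Tool frame: the origin (TCP) lies on the centre line of the jaws, within the pads' length; the fingertips stand 22 mm ahead of it and the grasp point (between the pads) lies 3 mm ahead of it (ctrl.finger_overhang is the distance from the TCP to the fingertips, in m); z points along the fingers, y is the line along which they close (so a half turn about z gives the same grasp; the last joint's range is limited). The gripper opens to 88 mm and grips with 3 to 60 N. Pads are 19 mm wide; open, the fingers measure 130 mm over their backs; the gripper's body (78 mm by 193 mm) begins 47 mm behind the grasp point.
Start: joints at [80.048, 20.546, 0.682, 0, -70.136, -16.507], TCP at [0.301, 0.604, 0.249] pointing down, gripper open.
Joint ranges: [-176.03, 176.03], [-82.01, 121.73], [-58.28, 71.71], [-173.87, 95.51], [-174.79, -0.11], [-173.66, 173.66]. Speed limits (degrees/s): [136.94, 136.94, 172.46, 180, 180, 180].

### API

Orientations are given as [roll, pitch, yaw] about the fixed x, y, z axes, in that order (R = Rz(yaw) Ry(pitch) Rx(roll)).
In Python, from plant import ctrl gives the robot as it stands. The module is installed in compiled form; this text tells all that it offers.
- The arm moves only by the shell command python3 -m creep 'ROWS'. ROWS is JSON, a list of rows, each an object with "grip": the closure, from 0 (fully open) to 1 (shut); "delta_pos": the shift along the tool's x, y, z scaled (see below), a list of three; "rotation": the turn, a rotation vector about the tool's x, y, z scaled (see below), a list of three. A call has 1 to 5 rows; each row is the pose to reach, as a shift and turn from the pose commanded when the call began, along the tool's axes at that moment; what a row does not reach only later rows make up. The controller multiplies each number of a shift by 10 cm and each number of a turn by pi/2 rad. A row lasts 1/10 s, in which the tool goes at most 50 mm and 8.59 degrees, less where a joint would pass 70% of its speed; a pose out of reach is approached as far as the arm can. A call with a number of a shift or a turn outside -1 to 1 is refused whole. A call with a gripper value outside its range is refused whole. The fingers move at their own pace and stop on an object; the grip force is fixed at half the most. Time passes only in rows, so rows that repeat a pose let the fingers close. It gives the time, the measured TCP pose, the force, the opening and the grip force at its end, in the units of the state.
- ctrl.get_obs(): the state, without advancing time (a new reading comes with each control period).
- ctrl.snapshot(name): name is "scene" or "top"; returns a dict with "color" (480x640x3 uint8, red, green, blue), "intrinsics" (3x3 intrinsics, pixels), "R" (3x3) and "t" (3): a world point X has camera coordinates R X + t. Camera axes: x right, y down, z forward; pixel columns grow to the right and rows downward; lengths in m; the calibration is good to about 2 mm. A picture is of the moment at which its call begins. There is no depth.
- ctrl.close_job(): hands the job in; it is judged then, once.
The state is a dict: "clock": time; "joint_pos": joint angles; "qvel": joint speeds; "tau": joint torques, N m; "tool_pos": TCP position; "orientation": TCP orientation; "force": force on the tool from outside, world axes, zero at the start; "moment": the same for the moment, N m; "opening": finger opening in m; "gripper_force": force on a finger pad.
Only numpy, scipy, OpenCV 4.12 (cv2) and the standard library are available. Lean on these libraries where they do the work, as an engineer would, in place of code of your own. Each camera call takes 0.05 s, during which the arm holds its last target. There are 200 camera calls.

### The job

A customer is buying the tea in the square tin. Turn the tea carousel until that tin clicks home at the front, just behind the ticket holder, then pick up the hand scanner and hold it steady for a second, pointing squarely at the label of the tin. Lay the scanner back flat on its charging pad, leaving the carousel at that stop and everything else on the counter where it stands.

Things in the scene. Friction and masses are not known exactly. Their poses are not given: they have to be found in the camera images.
- carousel_base: Fixed round steel base plate of the tea carousel, 236 mm across, 12 mm high. Origin: centre of its underside, on the counter, on the vertical turning axis. Its +x axis is the front of the carousel, where the low sloping ticket holder with a blank card stands 150 to 175 mm from the axis (70 mm wide, 45 mm high).
- carousel (a joint): Angle of the carousel's tray, rad, counter-clockwise from above, no end stops: 0 (and each full turn, 6.283) = square tin at the front. A spring roller pulls the tray into any of five stops 1.257 rad apart, with up to about 0.3 N m, from within 0.45 rad either side; left midway it can stay there. It starts with the square tin away from the front, at another stop or, rarely, between two.
- tray (a point): Centre of the top of the round wooden tray, on the turning axis, 37 mm above the counter; axes turn with the tray. Tray 284 mm across, with five upright tea tins fixed in it, 72 degrees apart, centres 92 mm from the axis: on the +x axis the one square tin (66 x 66 mm, lid 163 mm above the counter), else four round ones (66 to 72 mm across, tops 123 to 159 mm above the counter).
- grip (a point): Centre of the wooden T grip on top of the carousel's column, on the turning axis, 206 mm above the counter; it turns with the tray and its axes are the tray's. Bar 74 mm long along the tray's x axis (the line from the column to the square tin), 16 mm thick, 28 mm high (192 to 220 mm above the counter), on a column 13 mm thick; turn it to turn the tray.
- label (a point): Centre of the paper label with the bar code, 52 mm wide and 46 mm high, on the outer flat side of the square tin; 125 mm from the turning axis, 100 mm above the counter. Axes are the tray's: its +x axis points straight out of the label, z up.
- front_stop (a point): Where the centre of the label is when the square tin is at the front stop. Fixed to the carousel base, 125 mm out along its +x axis, 100 mm above the counter.
- charging_pad: Fixed flat black charging pad, 190 (x) x 80 (y) x 10 mm. Origin: centre of its underside, on the counter.
- scanner: Loose grey cordless hand scanner, about 170 g, 150 mm long along x. Handle x -75 to +35 mm, 40 mm wide, 34 mm high; head x 33 to 75 mm, 52 mm wide, 40 mm high. Origin: centre of its flat underside; starts lying along the charging pad, origin 10 mm above the counter. No trigger: it reads a label by itself, straight ahead (+x).
- scanner_window (a point): Centre of the dark window in the scanner's nose: 76 mm along +x from the origin, 20 mm above its underside. Axes are the scanner's; +x is the beam. It reads when the window is 50 to 200 mm from the label, the beam passes within 20 mm of the label's centre and is within 0.45 rad of square to it, and it is held still.
- teapot: Loose blue glazed teapot with spout and handle, 164 mm across the belly, 146 mm high, on a paper napkin. Origin: centre of its foot. Leave alone.
- cup_blue: Loose blue tea cup, 80 mm across, 75 mm high. Origin: centre of its foot. Leave alone.
- cup_green: Loose pale green tea cup, 80 mm across, 75 mm high. Origin: centre of its foot. Leave alone.
- waffle_plate: Loose white plate, 164 mm across, with three syrup waffles (part of it), 36 mm high in all. Origin: centre of its foot. Leave alone.
- honey_jar: Loose honey jar, 68 mm across, 85 mm high. Origin: centre of its underside. Leave alone.
- teaspoon: Loose teaspoon, 140 mm long, lying. Origin: under its middle. Leave alone.
- milk_jug: Loose white jug with a handle, 68 mm across, 90 mm high. Origin: centre of its foot. Leave alone.

How it is judged (in metres and radians):
On the way, in this order (a step that is already met when the one before it is completed fails the run):
1. the square tin rests at the front stop of the carousel (label within 10 mm of its place there) (horizontal distance between label and front_stop below 0.01 m and velocity of joint carousel between -0.1 and 0.1 rad/s), for 0.3 s.
2. with the tin at the front stop, the scanner is off its pad and points steadily and squarely at the label from 50 to 200 mm (horizontal distance between label and front_stop below 0.01 m and x of label in the frame of scanner_window between 0.045 and 0.205 m and y of label in the frame of scanner_window between -0.022 and 0.022 m and z of label in the frame of scanner_window between -0.022 and 0.022 m and angle between the x axis of scanner_window and the x axis of label, either way round below 0.47 rad and linear speed of scanner below 0.03 m/s and angular speed of scanner below 0.3 rad/s), for 0.7 s.
At the end, for the whole second after the job is handed in: The square tin is at the carousel's front stop (label within 10 mm of its place there), and the scanner lies at rest, belly down and flat on its charging pad, its middle within 35 mm of the pad's middle and along the pad within 0.4 rad (horizontal distance between label and front_stop below 0.01 m and horizontal distance between scanner and charging_pad below 0.035 m and z of scanner in the frame of charging_pad between 0.006 and 0.015 m and angle between scanner's own z axis and vertical below 0.12 rad and angle between the x axis of scanner and the x axis of charging_pad, either way round below 0.4 rad and linear speed of scanner below 0.02 m/s); the robot touches nothing.
It fails at once if a bystander (teapot, cups, waffle plate, honey jar, teaspoon, jug) is shifted by more than 30 mm (distance of any of teapot, cup_blue, cup_green, waffle_plate, honey_jar, teaspoon, milk_jug from where it was at the start of the episode above 0.03 m).
It also fails if it takes over 72 s, if anything falls off the work surface, if the arm or the gripper's body presses on something with over 40 N, if the wrist force passes 120 N, or if a joint passes its speed limit or range.

## Working session

There is one attempt and no reset: what is moved stays moved. The work goes in short steps, Python scripts to look and compute and a shell command to move; the robot and the scene stay as the last step left them, time stands still between calls to the robot, and variables do not carry over. Pictures are saved under pics/ and viewed, at most 10 in all, crops included, and the job is handed in when it is done.

```bash
mkdir -p pics
python3 - <<'E'
from plant import ctrl
import cv2,numpy as np,pickle
d={}
for n in("scene","top"):
    s=ctrl.snapshot(n);d[n]=s;cv2.imwrite(f"pics/{n}0.png",s["color"][:,:,::-1])
    print(n,s["intrinsics"].tolist(),np.round(s["R"],3).tolist(),(-s["R"].T@s["t"]).round(3))
pickle.dump(d,open("s0.pkl","wb"))
o=ctrl.get_obs();print(o,ctrl.finger_overhang)
E
```

```text
scene [[491.57168487334997, 0.0, 325.8968863767655], [0.0, 491.57168487334997, 244.15732822935934], [0.0, 0.0, 1.0]] [[0.487, 0.874, 0.005], [0.694, -0.383, -0.609], [-0.53, 0.3, -0.793]] [ 1.088 -0.352  0.998]
top [[479.771678761397, 0.0, 328.0582191500926], [0.0, 479.771678761397, 241.5865630170243], [0.0, 0.0, 1.0]] [[0.003, -1.0, 0.014], [-0.983, -0.006, -0.184], [0.184, -0.014, -0.983]] [ 0.293 -0.01   1.335]
{'clock': 0.1, 'joint_pos': array([ 8.00483184e+01,  2.05865616e+01,  6.39766249e-01, -1.61232996e-02,
       -7.01375307e+01, -1.65067320e+01]), 'qvel': array([-0.0054711 , -0.11914989,  0.18283071,  0.01368776,  0.09588002,
       -0.01609964]), 'tau': array([-9.88201173e-04, -5.84162164e+01,  2.93753511e+01,  7.01552242e+00,
        1.02167315e-02, -5.21937795e-05]), 'tool_pos': array([0.30059664, 0.60392027, 0.24773577]), 'orientation': array([ 1.79914842e+02, -9.42817122e-03, -2.64638959e+01]), 'force': array([ 0.36871824, -0.0414808 , -0.15872184]), 'moment': array([-0.04841322,  0.00704832, -0.04064107]), 'gripper_force': 0.0, 'opening': 0.08766706178372588} 0.022
```

View pics/top0.png

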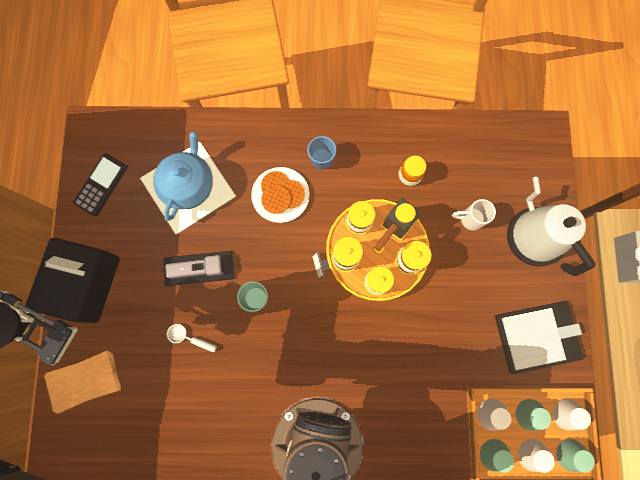

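View pics/scene0.png

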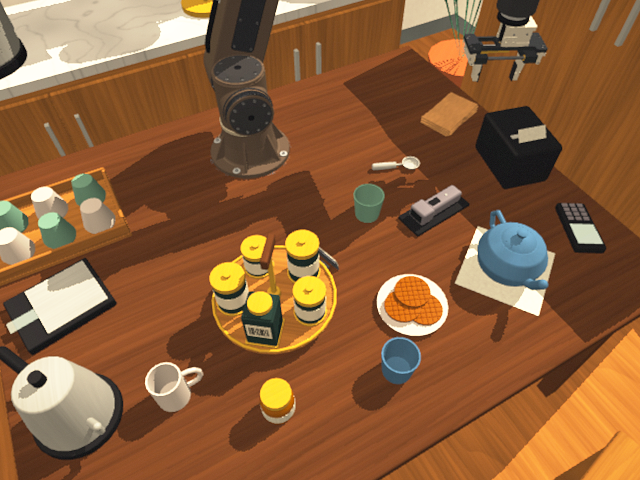

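The top view shows the carousel at (379,249), with the ticket holder left of it at (320,263) and the square tin at (402,218). The scanner lies on its pad at (199,268). In the scene view the square tin is at (263,318), the T grip at (268,252) and the scanner at (437,205).

```bash
cat > h.py <<'E'
import numpy as np,cv2,pickle
from plant import ctrl
def ray(s,px,z):
    K,R,t=s["intrinsics"],s["R"],s["t"];c=-R.T@t
    d=R.T@np.linalg.inv(K)@np.array([px[0],px[1],1.]);return c+d*(z-c[2])/d[2]
def proj(s,X):
    p=s["intrinsics"]@(s["R"]@np.array(X,float)+s["t"]);return p[:2]/p[2]
E
python3 - <<'E'
from h import *
d=pickle.load(open("s0.pkl","rb"));t=d["top"]["color"];s=d["scene"]["color"]
a=cv2.resize(t[235:300,155:275],None,fx=3.3,fy=3.3,interpolation=2)
b=cv2.resize(t[190:310,305:440],None,fx=2.9,fy=2.9,interpolation=2)
c=cv2.resize(s[170:240,390:480],None,fx=4,fy=4,interpolation=2)
e=cv2.resize(s[225:345,200:350],None,fx=2.3,fy=2.3,interpolation=2)
im=np.zeros((600,800,3),np.uint8)
for q,(x,y) in((a,(0,0)),(b,(400,0)),(c,(0,220)),(e,(400,350))):
    q=q[:600-y,:800-x];im[y:y+q.shape[0],x:x+q.shape[1]]=q
cv2.imwrite("pics/crop.png",im[:,:,::-1])
for n,p,z in(("tray",(379,249),.037),("holder",(320,263),.04),("tinlid",(404,213),.17),("pad",(199,268),.01),("cupg",(252,292),.075),("plate",(280,194),.02)):print(n,ray(d["top"],p,z).round(3))
E
```

```text
tray [ 0.516 -0.168  0.037]
holder [ 0.476 -0.006  0.04 ]
tinlid [ 0.585 -0.216  0.17 ]
pad [0.465 0.329 0.01 ]
cupg [0.394 0.171 0.075]
plate [0.676 0.108 0.02 ]
```

View pics/crop.png

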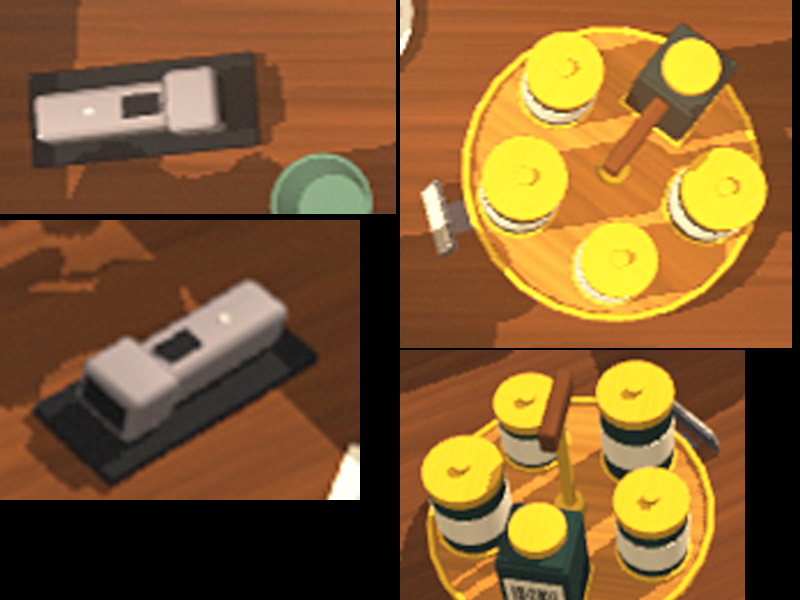

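Run:
```python
from h import *
d=pickle.load(open("s0.pkl","rb"));T,S=d["top"],d["scene"]
A=lambda x,y:(155+x/3.3,235+y/3.3)
B=lambda x,y:(305+(x-400)/2.9,190+y/2.9)
C=lambda x,y:(390+x/4,170+(y-220)/4)
E_=lambda x,y:(200+(x-400)/2.3,225+(y-350)/2.3)
# tray rim via colour: ellipse of yellow hull
hsv=cv2.cvtColor(T["color"],cv2.COLOR_RGB2HSV)
m=cv2.inRange(hsv,(22,150,150),(34,255,255));m[:190]=0;m[310:]=0;m[:,:320]=0;m[:,440:]=0
cs=max(cv2.findContours(m,0,1)[0],key=lambda c:cv2.boundingRect(c)[2]);
P=np.array([ray(T,p[0],.037)[:2] for p in cs]);c,r=cv2.minEnclosingCircle(P.astype(np.float32));print("tray",c,r)
print("column base",ray(T,B(615,172),.037).round(3))
def bar(s,pts,z=.22):
    q=[ray(s,p,z)[:2] for p in pts];v=q[1]-q[0];print("bar",(q[0]+q[1])/2,np.linalg.norm(v),np.degrees(np.arctan2(v[1],v[0])))
bar(T,(B(610,168),B(662,103)))
bar(S,(E_(568,374),E_(550,440)))
print("holder",[ray(T,B(*p),.045).round(3) for p in((430,182),(447,252))])
print("scanner top tail/nose",ray(T,A(36,118),.044).round(3),ray(T,A(217,98),.05).round(3))
pc=[ray(T,A(*p),.01)[:2] for p in((30,75),(255,52),(260,142),(35,165))];v=pc[1]-pc[0]
pc2=[ray(S,C(*p),.01)[:2] for p in((36,410),(110,483),(315,355))];
print("pad",np.mean(pc,0),np.degrees(np.arctan2(v[1],v[0])),np.linalg.norm(v),"scene",(pc2[0]+pc2[2])/2, np.degrees(np.arctan2(*(pc2[1]-pc2[2])[::-1])),np.linalg.norm(pc2[1]-pc2[2]))
```

```text
tray (0.4374687373638153, -0.17700286209583282) 0.11488524079322815
column base [ 0.515 -0.169  0.037]
bar [ 0.51420685 -0.1641891 ] 0.06981517369653938 -38.73365814501975
bar [ 0.52497358 -0.1622945 ] 0.07173712317412037 -37.51939350444842
holder [array([0.503, 0.006, 0.045]), array([ 0.437, -0.01 ,  0.045])]
scanner top tail/nose [0.452 0.408 0.044] [0.469 0.26  0.05 ]
pad [0.46508959 0.32857792] -83.74139998828682 0.1892016007518632 scene [0.46844873 0.33093052] -82.82450053042534 0.1881099248517071
```

```bash
python3 -m creep '[{"grip":0,"delta_pos":[0.45,0.5,-0.2],"rotation":[0,0,0]},{"grip":0,"delta_pos":[0.9,0.99,-0.4],"rotation":[0,0,0]},{"grip":0,"delta_pos":[0.9,0.99,-0.4],"rotation":[0,0,0]},{"grip":0,"delta_pos":[0.9,0.99,-0.4],"rotation":[0,0,0]}]'
python3 -m creep '[{"grip":0,"delta_pos":[0.45,0.5,0],"rotation":[0,0,0]},{"grip":0,"delta_pos":[0.9,0.99,0],"rotation":[0,0,0]},{"grip":0,"delta_pos":[0.9,0.99,0],"rotation":[0,0,0]}]'
python3 -m creep '[{"grip":0,"delta_pos":[0.45,0.5,0],"rotation":[0,0,0]},{"grip":0,"delta_pos":[0.9,0.99,0],"rotation":[0,0,0]},{"grip":0,"delta_pos":[0.9,0.99,0],"rotation":[0,0,0]}]'
python3 -m creep '[{"grip":0,"delta_pos":[0.45,0.5,0],"rotation":[0,0,0]},{"grip":0,"delta_pos":[0.9,0.99,0],"rotation":[0,0,0]},{"grip":0,"delta_pos":[0.9,0.99,0],"rotation":[0,0,0]}]'
cat > goto.py <<'E'
import sys
from h import *
from scipy.spatial.transform import Rotation as Rn
# target x y z yaw (tool down): remaining shift/turn in move units
o=ctrl.get_obs();x,y,z,w=map(float,sys.argv[1:5])
R=Rn.from_euler("xyz",o["orientation"],degrees=True);G=Rn.from_euler("xyz",[180,0,w],degrees=True)
print("t",round(o["clock"],2),"pos",o["tool_pos"].round(4),"rpy",o["orientation"].round(1),"J",o["joint_pos"].round(0),"F",o["force"].round(1),"open",round(o["opening"],4),o["gripper_force"])
print("shift",(R.inv().apply(np.array([x,y,z])-o["tool_pos"])*10).round(3),"turn",((R.inv()*G).as_rotvec()/(np.pi/2)).round(3))
E
python3 goto.py .517 -.166 .29 142
```

```text
clock: 0.5
tool_pos: [0.3383, 0.4723, 0.2911]
orientation: [-179.8, 0.0, -26.6]
force: [-0.2, 0.0, 0.6]
opening: 0.0874
gripper_force: 0.0
clock: 0.8
tool_pos: [0.3736, 0.3444, 0.2882]
orientation: [180.0, 0.0, -26.5]
force: [0.6, -0.0, -0.2]
opening: 0.0875
gripper_force: 0.0
clock: 1.1
tool_pos: [0.41, 0.2157, 0.2884]
orientation: [180.0, 0.0, -26.5]
force: [0.9, 0.1, -0.0]
opening: 0.0878
gripper_force: 0.0
clock: 1.4
tool_pos: [0.4466, 0.0871, 0.2885]
orientation: [180.0, 0.0, -26.5]
force: [0.8, 0.9, -0.1]
opening: 0.0875
gripper_force: 0.0
t 1.4 pos [0.4466 0.0871 0.2885] rpy [180.    0.  -26.5] J [ 36.  -2. -22.  -0. -70.  28.] F [ 0.8  0.9 -0.1] open 0.0875 0.0
shift [ 1.759  1.951 -0.015] turn [-0.     0.    -1.872]
```

```bash
python3 -m creep '[{"grip":0,"delta_pos":[0.45,0.5,0],"rotation":[0,0,0]},{"grip":0,"delta_pos":[0.88,0.98,0],"rotation":[0,0,0]},{"grip":0,"delta_pos":[0.88,0.98,0],"rotation":[0,0,0]}]' >/dev/null
python3 -m creep '[{"grip":0,"delta_pos":[0.45,0.5,0],"rotation":[0,0,0]},{"grip":0,"delta_pos":[0.88,0.97,0],"rotation":[0,0,0]},{"grip":0,"delta_pos":[0.88,0.97,0],"rotation":[0,0,0]}]'
for i in 1 2 3 4; do python3 -m creep '[{"grip":0,"delta_pos":[0,0,0],"rotation":[0,0,0.095]},{"grip":0,"delta_pos":[0,0,0],"rotation":[0,0,0.19]},{"grip":0,"delta_pos":[0,0,0],"rotation":[0,0,0.285]},{"grip":0,"delta_pos":[0,0,0],"rotation":[0,0,0.38]},{"grip":0,"delta_pos":[0,0,0],"rotation":[0,0,0.475]}]' >/dev/null; done
python3 goto.py .517 -.166 .29 142
```

```text
clock: 2.0
tool_pos: [0.5176, -0.1663, 0.2879]
orientation: [180.0, 0.0, -26.5]
force: [0.1, 0.2, 0.2]
opening: 0.0877
gripper_force: 0.0
t 4.0 pos [ 0.5173 -0.1634  0.288 ] rpy [-180.    -0.   162.2] J [   3.    7.  -12.   -0.  -71. -111.] F [-0.2 -0.1  0.5] open 0.0877 0.0
shift [-0.005 -0.026 -0.02 ] turn [-0.    -0.001  0.224]
```

```bash
python3 -m creep '[{"grip":0,"delta_pos":[0,-0.03,0],"rotation":[0,0,0.095]},{"grip":0,"delta_pos":[0,-0.03,0],"rotation":[0,0,0.19]},{"grip":0,"delta_pos":[0,-0.03,0],"rotation":[0,0,0.224]},{"grip":0,"delta_pos":[0,-0.03,0],"rotation":[0,0,0.224]}]' >/dev/null
python3 goto.py .517 -.166 .209 142
python3 - <<'E'
from h import *
a=[ctrl.snapshot(n)["color"] for n in("scene","top")]
im=np.hstack([cv2.resize(a[0][180:340,180:350],None,fx=2.3,fy=2.3),cv2.resize(a[1][180:340,300:470],None,fx=2.3,fy=2.3)])
cv2.imwrite("pics/g1.png",im[:,:,::-1])
E
```

```text
t 4.4 pos [ 0.5164 -0.1663  0.2881] rpy [-180.    -0.   142.3] J [   3.    7.  -12.   -0.  -71. -130.] F [0.4 0.8 0.1] open 0.0876 0.0
shift [-0.003  0.006  0.791] turn [-0.    -0.     0.004]
```

View pics/g1.png

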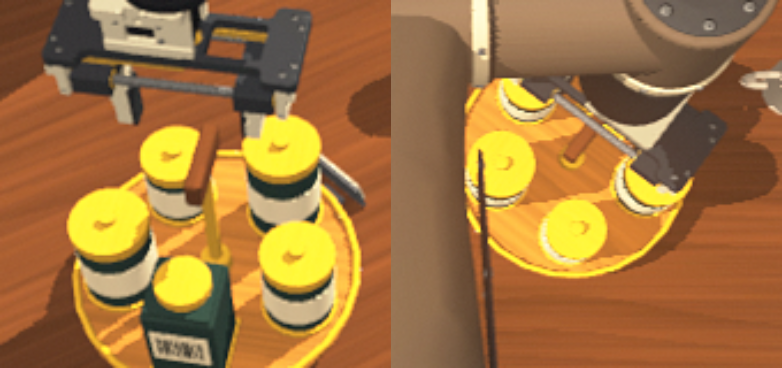

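The scene crop shows the bar at (200,165) below the midpoint of the fingers, (125,95) and (260,125), and square to the closing line. I'm going down to grip it.

```bash
python3 -m creep '[{"grip":0,"delta_pos":[0,0,0.3],"rotation":[0,0,0]},{"grip":0,"delta_pos":[0,0,0.6],"rotation":[0,0,0]},{"grip":0,"delta_pos":[0,0,0.79],"rotation":[0,0,0]},{"grip":0,"delta_pos":[0,0,0.79],"rotation":[0,0,0]}]'
python3 -m creep '[{"grip":1,"delta_pos":[0,0,0],"rotation":[0,0,0]},{"grip":1,"delta_pos":[0,0,0],"rotation":[0,0,0]},{"grip":1,"delta_pos":[0,0,0],"rotation":[0,0,0]},{"grip":1,"delta_pos":[0,0,0],"rotation":[0,0,0]},{"grip":1,"delta_pos":[0,0,0],"rotation":[0,0,0]}]'
python3 -m creep '[{"grip":1,"delta_pos":[0,0,0],"rotation":[0,0,0]},{"grip":1,"delta_pos":[0,0,0],"rotation":[0,0,0]}]'
```

```text
clock: 4.9
tool_pos: [0.5147, -0.1663, 0.2068]
orientation: [-179.8, -0.3, 142.4]
force: [0.3, 0.4, -0.5]
opening: 0.0877
gripper_force: 0.0
clock: 5.4
tool_pos: [0.5166, -0.1665, 0.2101]
orientation: [180.0, 0.0, 142.4]
force: [-0.4, -0.3, -0.6]
opening: 0.0529
gripper_force: 0.0
clock: 5.6
tool_pos: [0.5164, -0.1665, 0.2097]
orientation: [180.0, 0.0, 142.4]
force: [-0.1, 0.1, -0.4]
opening: 0.0369
gripper_force: 0.0
```

```bash
python3 -m creep '[{"grip":1,"delta_pos":[0,0,0],"rotation":[0,0,0]},{"grip":1,"delta_pos":[0,0,0],"rotation":[0,0,0]},{"grip":1,"delta_pos":[0,0,0],"rotation":[0,0,0]},{"grip":1,"delta_pos":[0,0,0],"rotation":[0,0,0]},{"grip":1,"delta_pos":[0,0,0],"rotation":[0,0,0]}]'
```

```text
clock: 6.1
tool_pos: [0.5178, -0.1648, 0.2095]
orientation: [179.8, 0.0, 142.4]
force: [4.1, 9.7, -1.2]
opening: 0.0162
gripper_force: 29.9
```

```bash
for i in 1 2; do python3 -m creep '[{"grip":1,"delta_pos":[0,0,0],"rotation":[0,0,-0.05]},{"grip":1,"delta_pos":[0,0,0],"rotation":[0,0,-0.1]},{"grip":1,"delta_pos":[0,0,0],"rotation":[0,0,-0.15]},{"grip":1,"delta_pos":[0,0,0],"rotation":[0,0,-0.2]},{"grip":1,"delta_pos":[0,0,0],"rotation":[0,0,-0.25]}]'; done
python3 goto.py .517 -.166 .209 286
```

```text
clock: 6.6
tool_pos: [0.5182, -0.164, 0.2095]
orientation: [179.7, 0.1, 165.1]
force: [5.0, 13.1, -0.7]
opening: 0.0162
gripper_force: 30.0
clock: 7.1
tool_pos: [0.5182, -0.1632, 0.2095]
orientation: [179.8, 0.2, -172.4]
force: [4.4, 19.6, 1.5]
opening: 0.0159
gripper_force: 30.0
t 7.1 pos [ 0.5182 -0.1632  0.2095] rpy [ 179.8    0.2 -172.4] J [  3.  10. -19.  -0. -61. -85.] F [ 4.4 19.6  1.5] open 0.0159 29.950913786888123
shift [ 0.016 -0.026  0.005] turn [-0.     0.004 -1.093]
```

```bash
python3 -m creep '[{"grip":1,"delta_pos":[-0.02,0.04,0],"rotation":[0,0,-0.05]},{"grip":1,"delta_pos":[-0.02,0.04,0],"rotation":[0,0,-0.1]},{"grip":1,"delta_pos":[-0.02,0.04,0],"rotation":[0,0,-0.15]},{"grip":1,"delta_pos":[-0.02,0.04,0],"rotation":[0,0,-0.2]},{"grip":1,"delta_pos":[-0.02,0.04,0],"rotation":[0,0,-0.25]}]'
for i in 1 2; do python3 -m creep '[{"grip":1,"delta_pos":[0,0,0],"rotation":[0,0,-0.05]},{"grip":1,"delta_pos":[0,0,0],"rotation":[0,0,-0.1]},{"grip":1,"delta_pos":[0,0,0],"rotation":[0,0,-0.15]},{"grip":1,"delta_pos":[0,0,0],"rotation":[0,0,-0.2]},{"grip":1,"delta_pos":[0,0,0],"rotation":[0,0,-0.25]}]'; done
python3 goto.py .517 -.162 .209 286
```

```text
clock: 7.6
tool_pos: [0.518, -0.1622, 0.2095]
orientation: [180.0, 0.0, -149.9]
force: [0.6, 0.6, 0.4]
opening: 0.0161
gripper_force: 30.0
clock: 8.1
tool_pos: [0.5174, -0.1616, 0.2095]
orientation: [179.9, 0.0, -127.5]
force: [-2.3, 5.9, 3.7]
opening: 0.0161
gripper_force: 30.0
clock: 8.6
tool_pos: [0.5167, -0.1612, 0.2095]
orientation: [179.9, 0.1, -105.0]
force: [-6.9, 8.1, 6.2]
opening: 0.0161
gripper_force: 30.0
t 8.6 pos [ 0.5167 -0.1612  0.2095] rpy [ 1.799e+02  1.000e-01 -1.050e+02] J [  3.  10. -19.  -0. -61. -18.] F [-6.9  8.1  6.2] open 0.0161 29.950491786003113
shift [ 0.007 -0.005  0.005] turn [ 0.001  0.001 -0.344]
```

```bash
python3 -m creep '[{"grip":1,"delta_pos":[0,0,0],"rotation":[0,0,-0.07]},{"grip":1,"delta_pos":[0,0,0],"rotation":[0,0,-0.14]},{"grip":1,"delta_pos":[0,0,0],"rotation":[0,0,-0.21]},{"grip":1,"delta_pos":[0,0,0],"rotation":[0,0,-0.28]},{"grip":1,"delta_pos":[0,0,0],"rotation":[0,0,-0.34]}]'
python3 -m creep '[{"grip":1,"delta_pos":[0,0,0],"rotation":[0,0,0]},{"grip":1,"delta_pos":[0,0,0],"rotation":[0,0,0]},{"grip":1,"delta_pos":[0,0,0],"rotation":[0,0,0]}]'
python3 -c "
from plant import ctrl;print(ctrl.get_obs()['moment'])"
python3 -m creep '[{"grip":0.4,"delta_pos":[0,0,0],"rotation":[0,0,0]},{"grip":0.4,"delta_pos":[0,0,0],"rotation":[0,0,0]},{"grip":0.4,"delta_pos":[0,0,0],"rotation":[0,0,0]},{"grip":0.4,"delta_pos":[0,0,0],"rotation":[0,0,0]},{"grip":0.4,"delta_pos":[0,0,0],"rotation":[0,0,0]}]'
python3 -m creep '[{"grip":0,"delta_pos":[0,0,0],"rotation":[0,0,0]},{"grip":0,"delta_pos":[0,0,0],"rotation":[0,0,0]},{"grip":0,"delta_pos":[0,0,-0.3],"rotation":[0,0,0]},{"grip":0,"delta_pos":[0,0,-0.6],"rotation":[0,0,0]},{"grip":0,"delta_pos":[0,0,-0.9],"rotation":[0,0,0]}]'
python3 goto.py .462 .333 .3 -83.5
python3 - <<'E'
from h import *
a=[ctrl.snapshot(n)["color"] for n in("scene","top")]
im=np.hstack([cv2.resize(a[0][180:340,180:350],None,fx=2.3,fy=2.3),cv2.resize(a[1][180:340,300:470],None,fx=2.3,fy=2.3)])
cv2.imwrite("pics/g2.png",im[:,:,::-1])
E
```

```text
clock: 9.1
tool_pos: [0.5155, -0.1613, 0.2095]
orientation: [179.8, 0.2, -74.3]
force: [-10.4, 8.8, 8.6]
opening: 0.0157
gripper_force: 30.0
clock: 9.4
tool_pos: [0.5155, -0.1613, 0.2095]
orientation: [179.8, 0.2, -74.5]
force: [-9.9, 8.2, 7.9]
opening: 0.016
gripper_force: 30.0
[2.98538184 3.36616655 0.02851036]
clock: 9.9
tool_pos: [0.5179, -0.1624, 0.2095]
orientation: [180.0, -0.0, -74.5]
force: [-0.1, -0.1, 0.4]
opening: 0.0492
gripper_force: 0.0
clock: 10.4
tool_pos: [0.5177, -0.1623, 0.3006]
orientation: [180.0, 0.0, -74.5]
force: [0.9, -0.6, -0.0]
opening: 0.085
gripper_force: 0.0
t 10.4 pos [ 0.5177 -0.1623  0.3006] rpy [180.    0.  -74.5] J [  3.   6. -11.   0. -72.  12.] F [ 0.9 -0.6 -0. ] open 0.085 0.0
shift [-4.922 -0.785  0.006] turn [ 0.  -0.   0.1]
```

View pics/g2.png

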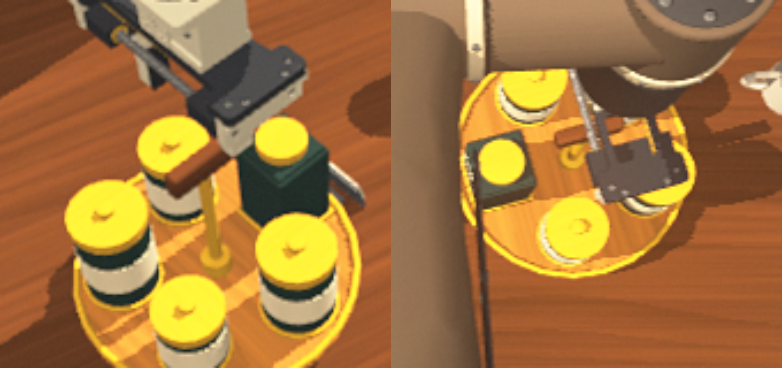

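The scene crop shows the square tin beside the ticket holder at (285,165), so it is at the front stop, and the jaws are clear of the bar. Next is the scanner.

```bash
for i in 1 2 3 4 5; do python3 -m creep '[{"grip":0,"delta_pos":[-0.5,-0.08,0],"rotation":[0,0,0]},{"grip":0,"delta_pos":[-0.985,-0.157,0],"rotation":[0,0,0]},{"grip":0,"delta_pos":[-0.985,-0.157,0],"rotation":[0,0,0]}]' >/dev/null; done
python3 -m creep '[{"grip":0,"delta_pos":[0,0,0.3],"rotation":[0,0,0.09]},{"grip":0,"delta_pos":[0,0,0.6],"rotation":[0,0,0.1]},{"grip":0,"delta_pos":[0,0,0.9],"rotation":[0,0,0.1]},{"grip":0,"delta_pos":[0,0,1],"rotation":[0,0,0.1]},{"grip":0,"delta_pos":[0,0,1],"rotation":[0,0,0.1]}]' >/dev/null
python3 goto.py .462 .333 .038 -83.5
python3 - <<'E'
from h import *
t=ctrl.snapshot("top");s=ctrl.snapshot("scene");pickle.dump((t,s),open("s1.pkl","wb"))
im=np.hstack([cv2.resize(s["color"][120:260,360:500],None,fx=2.8,fy=2.8),cv2.resize(t["color"][190:330,130:270],None,fx=2.8,fy=2.8)])
cv2.imwrite("pics/g3.png",im[:,:,::-1])
E
```

```text
t 12.5 pos [0.462  0.332  0.1982] rpy [ 1.799e+02 -1.000e-01 -8.350e+01] J [ 55.  13. -17.   0. -60. -49.] F [0.4 0.6 0.4] open 0.0873 0.0
shift [-0.014 -0.004  1.602] turn [ 0.001 -0.002 -0.001]
```

View pics/g3.png

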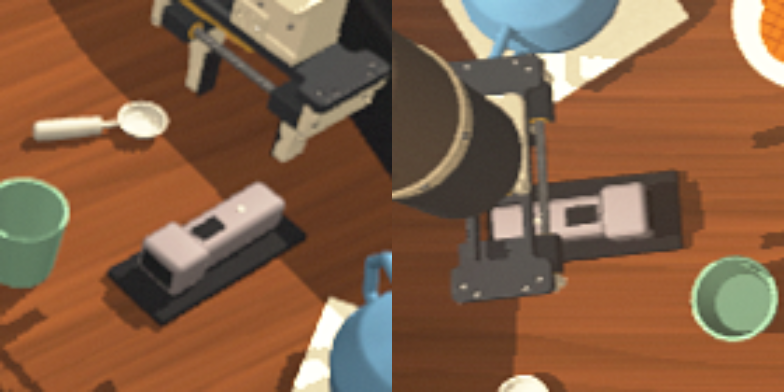

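The jaws hang square over the scanner. In the crops the scanner is at (215,235) and (570,215), the teapot spout at (510,40) is clear, and the cup is well to the side. I'm going down to grip it.

```bash
python3 -m creep '[{"grip":0,"delta_pos":[0,0,0.3],"rotation":[0,0,0]},{"grip":0,"delta_pos":[0,0,0.6],"rotation":[0,0,0]},{"grip":0,"delta_pos":[0,0,0.9],"rotation":[0,0,0]},{"grip":0,"delta_pos":[0,0,1],"rotation":[0,0,0]}]'
python3 -m creep '[{"grip":0,"delta_pos":[-0.01,0,0.15],"rotation":[0,0,0]},{"grip":0,"delta_pos":[-0.01,0,0.3],"rotation":[0,0,0]},{"grip":0,"delta_pos":[-0.01,0,0.45],"rotation":[0,0,0]},{"grip":0,"delta_pos":[-0.01,0,0.6],"rotation":[0,0,0]},{"grip":0,"delta_pos":[-0.01,0,0.6],"rotation":[0,0,0]}]'
python3 -m creep '[{"grip":1,"delta_pos":[0,0,0],"rotation":[0,0,0]},{"grip":1,"delta_pos":[0,0,0],"rotation":[0,0,0]},{"grip":1,"delta_pos":[0,0,0],"rotation":[0,0,0]},{"grip":1,"delta_pos":[0,0,0],"rotation":[0,0,0]},{"grip":1,"delta_pos":[0,0,0],"rotation":[0,0,0]}]'
python3 -m creep '[{"grip":1,"delta_pos":[0,0,0],"rotation":[0,0,0]},{"grip":1,"delta_pos":[0,0,0],"rotation":[0,0,0]},{"grip":1,"delta_pos":[0,0,0],"rotation":[0,0,0]},{"grip":1,"delta_pos":[0,0,0],"rotation":[0,0,0]},{"grip":1,"delta_pos":[0,0,0],"rotation":[0,0,0]}]'
```

```text
clock: 13.0
tool_pos: [0.4618, 0.3328, 0.0985]
orientation: [179.9, -0.1, -83.5]
force: [0.1, 0.0, -0.9]
opening: 0.0878
gripper_force: 0.0
clock: 13.5
tool_pos: [0.4622, 0.3344, 0.0396]
orientation: [180.0, -0.0, -83.5]
force: [-0.6, -0.8, 0.1]
opening: 0.0873
gripper_force: 0.0
clock: 14.0
tool_pos: [0.4621, 0.3344, 0.04]
orientation: [-180.0, 0.0, -83.5]
force: [-0.4, -0.8, 0.3]
opening: 0.0533
gripper_force: 0.0
clock: 14.5
tool_pos: [0.4619, 0.3343, 0.0396]
orientation: [-180.0, 0.0, -83.5]
force: [-0.1, -0.8, 2.1]
opening: 0.0401
gripper_force: 29.9
```

```bash
python3 -m creep '[{"grip":1,"delta_pos":[0,0,-0.15],"rotation":[0,0,0]},{"grip":1,"delta_pos":[0,0,-0.4],"rotation":[0,0,0]},{"grip":1,"delta_pos":[0,0,-0.7],"rotation":[0,0,0]},{"grip":1,"delta_pos":[0,0,-1],"rotation":[0,0,0.072]},{"grip":1,"delta_pos":[0,0,-1],"rotation":[0,0,0.072]}]'
python3 goto.py .482 .110 .112 -90
```

```text
clock: 15.0
tool_pos: [0.4634, 0.336, 0.1435]
orientation: [-179.8, 0.3, -90.2]
force: [0.5, -0.0, -2.2]
opening: 0.04
gripper_force: 29.9
t 15.0 pos [0.4634 0.336  0.1435] rpy [-179.8    0.3  -90.2] J [ 56.  16. -21.   0. -53. -56.] F [ 0.5 -0.  -2.2] open 0.04 29.91209864616394
shift [ 2.261 -0.19   0.305] turn [-0.003  0.003 -0.002]
```

```bash
for i in 1 2; do python3 -m creep '[{"grip":1,"delta_pos":[0.25,-0.02,0],"rotation":[0,0,0]},{"grip":1,"delta_pos":[0.5,-0.05,0],"rotation":[0,0,0]},{"grip":1,"delta_pos":[0.75,-0.07,0],"rotation":[0,0,0]},{"grip":1,"delta_pos":[0.95,-0.1,0],"rotation":[0,0,0]}]' >/dev/null; done
python3 -m creep '[{"grip":1,"delta_pos":[0.1,0,0.1],"rotation":[0,0,0]},{"grip":1,"delta_pos":[0.2,0,0.2],"rotation":[0,0,0]},{"grip":1,"delta_pos":[0.3,0,0.28],"rotation":[0,0,0]},{"grip":1,"delta_pos":[0.35,0,0.28],"rotation":[0,0,0]},{"grip":1,"delta_pos":[0.35,0,0.28],"rotation":[0,0,0]}]' >/dev/null
python3 goto.py .482 .110 .112 -90
python3 - <<'E'
from h import *
t=ctrl.snapshot("top");s=ctrl.snapshot("scene")
im=np.hstack([cv2.resize(s["color"][150:330,210:390],None,fx=2.2,fy=2.2),cv2.resize(t["color"][170:350,210:390],None,fx=2.2,fy=2.2)])
cv2.imwrite("pics/g4.png",im[:,:,::-1])
E
```

```text
t 16.3 pos [0.4817 0.1088 0.1111] rpy [179.9  -0.  -90. ] J [ 36.  12. -32.   0. -46. -36.] F [ 0.5  0.  -2.1] open 0.0401 29.910719096660614
shift [-0.012 -0.003 -0.009] turn [ 0.001 -0.    -0.   ]
```

View pics/g4.png

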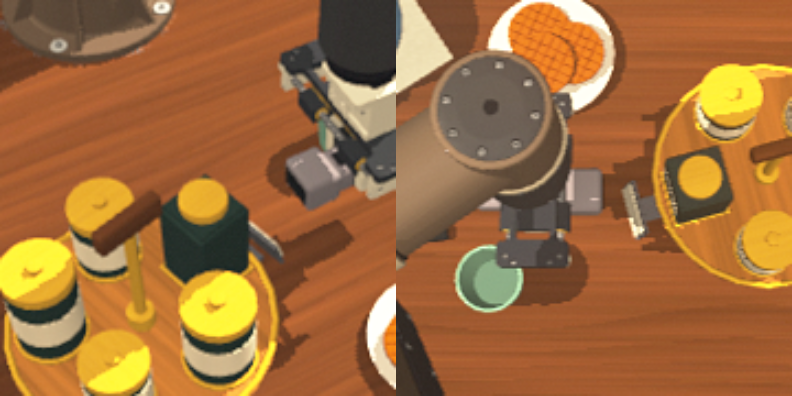

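The top crop shows the scanner nose at (602,190) facing the square tin at (700,180), over the ticket holder at (637,205). I'll check that in numbers and then hold.

```bash
python3 - <<'E'
from h import *
t=ctrl.snapshot("top");s=ctrl.snapshot("scene")
f=lambda x,y:(210+(x-396)/2.2,170+y/2.2)
print("nose",ray(t,f(601,190),.12),"lid",ray(t,f(699,177),.163))
q=[ray(t,f(*p),.145)[:2] for p in((663,160),(722,148),(735,207),(672,222))]
print(np.mean(q,0),[np.degrees(np.arctan2(*(q[i]-q[j])[::-1])).round(1) for i,j in((0,3),(1,2),(0,1),(3,2))])
r=np.radians(106);print("lid expected",np.array([.5165,-.162])+.092*np.array([np.cos(r),np.sin(r)]))
E
python3 -m creep '[{"grip":1,"delta_pos":[0,0,0],"rotation":[0,0,0]},{"grip":1,"delta_pos":[0,0,0],"rotation":[0,0,0]},{"grip":1,"delta_pos":[0,0,0],"rotation":[0,0,0]},{"grip":1,"delta_pos":[0,0,0],"rotation":[0,0,0]},{"grip":1,"delta_pos":[0,0,0],"rotation":[0,0,0]}]' >/dev/null
python3 -m creep '[{"grip":1,"delta_pos":[0,0,0],"rotation":[0,0,0]},{"grip":1,"delta_pos":[0,0,0],"rotation":[0,0,0]},{"grip":1,"delta_pos":[0,0,0],"rotation":[0,0,0]},{"grip":1,"delta_pos":[0,0,0],"rotation":[0,0,0]},{"grip":1,"delta_pos":[0,0,0],"rotation":[0,0,0]}]'
```

```text
nose [0.4814941  0.03642442 0.12      ] lid [ 0.49017879 -0.07533399  0.163     ]
[ 0.48501239 -0.07517659] [np.float64(8.2), np.float64(11.7), np.float64(102.0), np.float64(103.7)]
lid expected [ 0.49114136 -0.07356392]
clock: 17.5
tool_pos: [0.4819, 0.1093, 0.1116]
orientation: [180.0, 0.0, -90.0]
force: [0.3, 0.1, -2.1]
opening: 0.0402
gripper_force: 29.9
```

```bash
python3 -m creep '[{"grip":1,"delta_pos":[0,0,0],"rotation":[0,0,0]},{"grip":1,"delta_pos":[0,0,0],"rotation":[0,0,0]},{"grip":1,"delta_pos":[0,0,0],"rotation":[0,0,0]},{"grip":1,"delta_pos":[0,0,0],"rotation":[0,0,0]},{"grip":1,"delta_pos":[0,0,0],"rotation":[0,0,0]}]' >/dev/null
python3 -m creep '[{"grip":1,"delta_pos":[0,0,-0.15],"rotation":[0,0,0]},{"grip":1,"delta_pos":[-0.2,0,-0.3],"rotation":[0,0,0]},{"grip":1,"delta_pos":[-0.45,0.02,-0.3],"rotation":[0,0,0]},{"grip":1,"delta_pos":[-0.7,0.04,-0.3],"rotation":[0,0,0]},{"grip":1,"delta_pos":[-0.9,0.06,-0.3],"rotation":[0,0,0]}]' >/dev/null
python3 -m creep '[{"grip":1,"delta_pos":[-0.25,0.02,0],"rotation":[0,0,0]},{"grip":1,"delta_pos":[-0.5,0.04,0],"rotation":[0,0,0]},{"grip":1,"delta_pos":[-0.75,0.06,0],"rotation":[0,0,0]},{"grip":1,"delta_pos":[-0.98,0.09,0],"rotation":[0,0,-0.05]},{"grip":1,"delta_pos":[-0.98,0.09,0],"rotation":[0,0,-0.072]}]' >/dev/null
python3 -m creep '[{"grip":1,"delta_pos":[0,0,0],"rotation":[0,0,0]}]' >/dev/null
python3 goto.py .463 .333 .0395 -83.5
```

```text
t 19.1 pos [0.4666 0.2978 0.1413] rpy [180.   -0.  -83.4] J [ 53.  15. -23.  -0. -52. -46.] F [-0.3 -0.9 -2.3] open 0.0398 29.9101459980011
shift [-0.354 -0.004  1.017] turn [ 0.    -0.     0.001]
```

```bash
python3 -m creep '[{"grip":1,"delta_pos":[-0.15,0,0],"rotation":[0,0,0]},{"grip":1,"delta_pos":[-0.354,0,0.15],"rotation":[0,0,0]},{"grip":1,"delta_pos":[-0.354,0,0.35],"rotation":[0,0,0]},{"grip":1,"delta_pos":[-0.354,0,0.55],"rotation":[0,0,0]},{"grip":1,"delta_pos":[-0.354,0,0.7],"rotation":[0,0,0]}]' >/dev/null
python3 -m creep '[{"grip":1,"delta_pos":[0,0,0.08],"rotation":[0,0,0]},{"grip":1,"delta_pos":[0,0,0.16],"rotation":[0,0,0]},{"grip":1,"delta_pos":[0,0,0.23],"rotation":[0,0,0]},{"grip":1,"delta_pos":[0,0,0.29],"rotation":[0,0,0]},{"grip":1,"delta_pos":[0,0,0.29],"rotation":[0,0,0]}]'
python3 goto.py .463 .333 .0395 -83.5
```

```text
clock: 20.1
tool_pos: [0.4628, 0.3322, 0.042]
orientation: [180.0, -0.0, -83.5]
force: [-1.1, 0.7, -1.3]
opening: 0.0398
gripper_force: 29.9
t 20.1 pos [0.4628 0.3322 0.042 ] rpy [180.   -0.  -83.5] J [ 55.  23. -27.  -0. -40. -49.] F [-1.1  0.7 -1.3] open 0.0398 29.91085946559906
shift [-0.008 -0.003  0.025] turn [ 0. -0. -0.]
```

```bash
python3 -m creep '[{"grip":1,"delta_pos":[0,0,0.01],"rotation":[0,0,0]},{"grip":1,"delta_pos":[0,0,0.02],"rotation":[0,0,0]},{"grip":1,"delta_pos":[0,0,0.025],"rotation":[0,0,0]},{"grip":0.4,"delta_pos":[0,0,0.025],"rotation":[0,0,0]},{"grip":0,"delta_pos":[0,0,0.025],"rotation":[0,0,0]}]'
python3 -m creep '[{"grip":0,"delta_pos":[0,0,0],"rotation":[0,0,0]},{"grip":0,"delta_pos":[0,0,0],"rotation":[0,0,0]},{"grip":0,"delta_pos":[0,0,0],"rotation":[0,0,0]},{"grip":0,"delta_pos":[0,0,0],"rotation":[0,0,0]},{"grip":0,"delta_pos":[0,0,0],"rotation":[0,0,0]}]'
python3 -m creep '[{"grip":0,"delta_pos":[0,0,-0.1],"rotation":[0,0,0]},{"grip":0,"delta_pos":[0,0,-0.3],"rotation":[0,0,0]},{"grip":0,"delta_pos":[0,0,-0.6],"rotation":[0,0,0]},{"grip":0,"delta_pos":[0,0,-1],"rotation":[0,0,0]},{"grip":0,"delta_pos":[0,0,-1],"rotation":[0,0,0]}]' >/dev/null
python3 -m creep '[{"grip":0,"delta_pos":[0,0,-0.4],"rotation":[0,0,0]},{"grip":0,"delta_pos":[0,0,-0.8],"rotation":[0,0,0]},{"grip":0,"delta_pos":[0,0,-1],"rotation":[0,0,0]},{"grip":0,"delta_pos":[0,0,-1],"rotation":[0,0,0]}]'
python3 - <<'E'
from h import *
cv2.imwrite("pics/end.png",ctrl.snapshot("scene")["color"][:,:,::-1])
E
```

```text
clock: 20.6
tool_pos: [0.4632, 0.3327, 0.0405]
orientation: [-180.0, 0.0, -83.5]
force: [0.1, 0.1, 0.2]
opening: 0.0508
gripper_force: 0.0
clock: 21.1
tool_pos: [0.4629, 0.3325, 0.0401]
orientation: [180.0, -0.0, -83.5]
force: [-0.0, 0.4, -0.1]
opening: 0.0863
gripper_force: 0.0
clock: 22.0
tool_pos: [0.4641, 0.3336, 0.2444]
orientation: [-179.7, 0.3, -83.5]
force: [-0.1, 0.5, -0.5]
opening: 0.0876
gripper_force: 0.0
```

View pics/end.png

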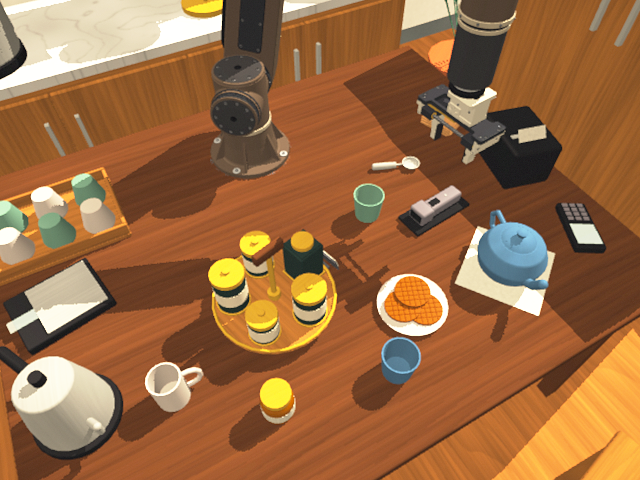

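The scanner is flat on its pad at (437,205), the square tin is at the front at (303,255), the bystanders haven't moved and the gripper is clear.

```bash
python3 -c "
from plant import ctrl;print(ctrl.close_job())"
```

```text
the job is handed in; nothing more can be done
None
```

I turned the square tin to the front stop, held the scanner about 75 mm from its label for over a second, laid it back flat on its charging pad and handed the job in at about 22 s; the hand-in gave no verdict.

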